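# Zero a burr mill and set its grind

## Robot

A 6-joint arm with a two-finger parallel gripper is mounted at the origin on a cart in front of the work surface, level with it; the furniture and walls round the work are solid. World frame = base frame: x ahead of the robot, y to its left, z up, the work surface at z = 0. Lengths are in m, angles in rad, forces in N, time in s.
With the tool pointing down it reaches from about 0.325 to 0.775 m from the base axis. Payload 9.3 kg.
Tool frame: the origin (TCP) lies between the finger pads; the fingertips stand 17 mm ahead of it and the grasp point (between the pads) lies 2 mm behind it; z points along the fingers, y is the direction in which the jaws open and shut (so a half turn about z gives the same grasp; the last joint's range is limited). The gripper opens to 85 mm and grips with 20 to 120 N. Pads are 22 mm wide; open, the fingers measure 114 mm over their backs; the gripper's body (76 mm by 85 mm) begins 54 mm behind the grasp point. The pads swing forward as they close: fully open they stand 13 mm farther back than shut.
Start: joints at [-1.284, 0.259, 0.021, 1.334, 0, 1.418], TCP at [0.234, -0.498, 0.248] pointing down, gripper open.
Joint ranges: [-3.04, 3.04], [-0.91, 1.82], [-1.04, 1.36], [-1.92, 1.95], [-1.52, 1.45], [-3.14, 3.14]. Speed limits (rad/s): [2.22, 2.22, 2.79, 3.14, 3.14, 3.14].

## Interface

Orientations are given as a rotation vector (axis times angle).
In Python, from workcell import ctrl, camera, look_for, outline_of gives the robot as it stands.
- The arm moves only by the tool move_arm, never from a script. Its argument "rows" is a list of rows, each a list of 6 numbers: the shift along the tool's x, y, z in m, then the turn, a rotation vector about the tool's x, y, z in rad. A call has 1 to 20 rows; each row is the pose to reach, as a shift and turn from the pose measured when the call began, along the tool's axes at that moment; what a row does not reach only later rows make up. A row lasts 1/12 s, in which the tool goes at most 41.7 mm and 7.16 degrees, less where a joint would pass 70% of its speed; a pose out of reach is approached as far as the arm can. A call with a gripper value outside its range is refused whole. "jaw" is the finger opening in m, from 0 to 0.0854, set as the call begins (left out, the last holds). The fingers move at their own pace and stop on an object; "squeeze" is the grip in N (left out, the last holds). Time passes only in rows, so rows that repeat a pose let the fingers close. It gives the time, the measured TCP pose, the force and the opening at its end, in the units of the state.
- ctrl.sense(): the state, without advancing time (a new reading comes with each control period).
- camera(name): name is "side" or "top"; returns a dict with "color" (384x512x3 uint8, blue, green, red), "range_z" (384x512 float32, m along the optical axis (not along the pixel's ray), 0 where there is no reading), "fx", "fy", "cx", "cy" (pixels), "view" (4x4, takes a point from world to camera coordinates). Camera axes: x right, y up, looking along -z (the intrinsics and any distortion apply to the point x, -y, -z); pixel columns grow to the right and rows downward; lengths in m; the calibration is good to about 2 mm. A picture is of the moment at which its call begins.
- ctrl.hand_in(): hands the job in, once; it reports no verdict.
Trained networks look in a picture, given as the dict that the camera call returned (one of the last four; its "shot" number tells which), for a name from the list of things; names that differ only in an ending like _2 or _b are one class to them, and where a whole thing is asked for, a point or a joint stands for the part that bears it (a point fixed in the world has none). Each returns a list of dicts, best first, with "p" (0 to 1); they miss things now and then, are a little off and sometimes report something else, mostly with a low value. They report only what shows in the picture. A call takes as long as a camera call.
- look_for(picture, name): "at" ([x, y, z] in m, in world coordinates, good to about 4 mm: the middle of the surface that is visible of it).
- outline_of(picture, name): "mask" (384x512 bool, what is visible of it).
The state is a dict: "clock": time; "qpos": joint angles; "joint_velocities": joint speeds; "joint_efforts": joint torques, N m; "tool_pos": TCP position; "tcp_rot": TCP orientation; "ft_force": force on the tool from outside, world axes, zero at the start; "ft_torque": the same for the moment, N m; "gripper_width": finger opening in m.
Only numpy, scipy, OpenCV 4.12 (cv2) and the standard library are available. Lean on these libraries where they do the work, as an engineer would, in place of code of your own. Each camera call takes 0.05 s, during which the arm holds its last target. There are 200 camera calls.

## Task

Set the grind of the spice mill: turn the winged adjuster on its top clockwise until the burrs bottom and it is snug, gently, without forcing it past that. Then back it off a quarter turn from where it bottomed, and swing the lock lever all the way over to its other end, towards the spout side. Leave the things around the mill where they are.

Things in the scene. Friction and masses are not known exactly. Their poses are not given: they have to be found in the camera images.
- mill: the fixed burr mill: dark base plate 200x236x18 mm, on it a round aluminium column 100 mm high that carries the adjuster. Origin at table height under the adjuster's axis, z up; the spout points along -x. On its +y side a grey block (60x52 mm, top 79 mm above the table, centre 112 mm from the column's axis) carries the lock lever.
- wing (a point): grip point on the adjuster's axis, 139 mm above the table. Black knob: upright wing 50 mm long (x axis), 12 mm thick (y), top at 150 mm, on a 54 mm round skirt with its top at 115 mm. A small pointer at the skirt and a bright line on top mark the +x end. Clockwise from above tightens; it does not rise or sink. Turned back, it leaves the ring under it where it was.
- ring_tab (a point): tab of the tell-tale ring, a flat steel ring, 72 mm diameter, under the adjuster's skirt (top 107 mm above the table); it sticks out along the ring's x, this point 41 mm from the axis. Turned clockwise, the adjuster's pointer comes over the tab, then pushes the ring along until the burrs bottom and both stop. The ring stays there when the adjuster is backed off, so the tab marks that place.
- adjuster (a joint): angle of the adjuster's pointer from the ring's tab, rad, growing counter-clockwise seen from above (loosening); 0 when the pointer is over the tab and pushes it, at most 5.5. Starts at 0.3 to 1.0. Drag 0.015 N m.
- burr_load (a joint): elastic give of the burr seat, rad: 0 unloaded, grows with tightening, 1.6 N m per rad, springs back. Pushing the ring before the burrs bottom takes about 0.065 N m (0.04 rad). They bottom 0.3 to 1.6 rad after the pointer meets the tab, hidden and different each time; then torque climbs: snug from 0.21 N m (0.13 rad), held a moment; over 0.64 N m (0.40 rad) damages the burrs.
- lock_lever (a joint): angle of the lock lever about its upright pivot, rad: 0 open (starts within 0.1 of it; the lever then points to the mill's +x and +y, 50 deg from +x), growing counter-clockwise seen from above to its end stop at 1.4 (locked, towards the spout side). It stays where it is left; turning it takes 0.06 N m.
- lever_peg (a point): grip point on the lock lever's upright round black peg, 12 mm diameter, 114 mm above the table; the peg's top is 128 mm and the top of the flat arm 91 mm above the table. It runs on a circle of 45 mm radius round lever_pivot.
- lever_pivot (a point): point on the lever's pivot axis, at the height of lever_peg, 105 mm from the adjuster's axis along the mill's +y; does not move.
- catch_cup: small steel cup, 60 mm diameter, 38 mm high, standing loose on the mill's base plate (18 mm above the table) under the spout; origin at the centre of its underside.
- salt: salt shaker with a steel top, 44 mm diameter, 90 mm high, loose on the table on the mill's -y side; origin at the centre of its underside.
- pot: small lidded portion pot, 53 mm diameter, 36 mm high, loose on the table in front of the mill on the left; origin at the centre of its underside.

How it is judged:
On the way, in this order (a step that is already met when the one before it is completed fails the run):
1. the adjuster is turned clockwise until the burrs bottom and it is snug (give over 0.13 rad) with the lock lever still open (value of joint burr_load above 0.13 rad and value of joint adjuster below 0.12 rad and value of joint lock_lever below 0.25 rad), for 0.2 s.
2. the adjuster is backed off a quarter turn (1.57 rad, within 0.17) from the tab while the lever is still open, burrs unloaded (value of joint adjuster between 1.4 and 1.74 rad and value of joint burr_load below 0.06 rad and value of joint lock_lever below 0.25 rad), for 0.2 s.
3. the lock lever is swung over to its other end (value of joint lock_lever above 1.25 rad), for 0.2 s.
At the end, for the whole second after the job is handed in: The adjuster stands a quarter turn (1.57 rad, within 0.17) counter-clockwise of the ring's tab, which marks where it bottomed; the burrs are unloaded (give under 0.06 rad); the lock lever is within 0.15 rad of its locked end; all at rest (value of joint adjuster between 1.4 and 1.74 rad and value of joint burr_load below 0.06 rad and value of joint lock_lever above 1.25 rad and velocity of joint each of adjuster, lock_lever below 0.05 rad/s); the robot touches nothing.
It fails at once if the adjuster is forced: burr seat give over 0.40 rad (0.64 N m) (value of joint burr_load above 0.4 rad).
It fails at once if the catch cup is pushed away or tipped (distance of catch_cup from where it was at the start of the episode above 0.03 m or angle between catch_cup's own z axis and vertical above 0.6 rad).
It fails at once if the salt shaker is pushed away or tipped (distance of salt from where it was at the start of the episode above 0.03 m or angle between salt's own z axis and vertical above 0.6 rad).
It fails at once if the portion pot is pushed away or tipped (distance of pot from where it was at the start of the episode above 0.03 m or angle between pot's own z axis and vertical above 0.6 rad).
It also fails if it takes over 72 s, if anything falls off the work surface, if the arm or the gripper's body presses on something with over 40 N, if the wrist force passes 120 N, or if a joint passes its speed limit or range.

## Working session

There is one attempt and no reset: what is moved stays moved. The work goes in short steps, Python scripts to look and compute and a tool call to move; the robot and the scene stay as the last step left them, time stands still between calls to the robot, and variables do not carry over. Pictures are saved under pics/ and viewed, about 8 in all and at most 12, crops included, and the job is handed in when it is done.

Besides the shell and the picture viewer there is one more tool, called as name([rows], argument=value, ...), one row to a line, values as JSON. move_arm: Moves the arm, as the interface text tells. Its arguments: {"type":"object","properties":{"rows":{"type":"array"},"jaw":{"type":"number"},"squeeze":{"type":"number"}},"required":["rows"]}

```bash
mkdir -p pics
cat > h.py <<'E'
import numpy as np, cv2
from workcell import ctrl, camera, look_for, outline_of
def px(pic,p):
    c=pic["view"]@np.r_[p,1]; return pic["fx"]*c[0]/-c[2]+pic["cx"], pic["fy"]*-c[1]/-c[2]+pic["cy"]
def cloud(pic):
    z=pic["range_z"]; v,u=np.mgrid[:z.shape[0],:z.shape[1]]
    P=np.stack([(u-pic["cx"])/pic["fx"]*z,-(v-pic["cy"])/pic["fy"]*z,-z,np.ones_like(z)],-1)
    return (P@np.linalg.inv(pic["view"]).T)[...,:3]
E
ls
python3 - <<'E'
from h import *
s=ctrl.sense(); print({k:np.round(v,3) for k,v in s.items()})
ims=[]
for n in ("top","side"):
    p=camera(n); ims.append(p["color"]); print(n,p["shot"],[k for k in p], np.round(np.linalg.inv(p["view"])[:3,3],3))
    for t in ("mill","wing","ring_tab","lever_peg","lock_lever","catch_cup","salt","pot"):
        r=look_for(p,t); print(t,[(np.round(d["at"],3).tolist(),round(d["p"],2),np.round(px(p,d["at"])).tolist()) for d in r[:2]])
    cv2.imwrite(f"pics/{n}0.png",p["color"])
E
```

```text
h.py
pics
{'clock': np.float64(0.0), 'qpos': array([-1.284,  0.259,  0.021,  1.334, -0.   ,  1.418]), 'joint_velocities': array([ 0.001, -0.001,  0.001, -0.   ,  0.001, -0.001]), 'joint_efforts': array([-0.0000e+00, -5.5564e+01,  3.4452e+01,  1.4000e-02, -0.0000e+00,
       -0.0000e+00]), 'tool_pos': array([ 0.234, -0.497,  0.248]), 'tcp_rot': array([-3.065, -0.685,  0.   ]), 'ft_force': array([-0.053, -0.25 , -0.888]), 'ft_torque': array([-0.003,  0.006,  0.024]), 'gripper_width': np.float64(0.085)}
top 1 ['color', 'range_z', 'fx', 'fy', 'cx', 'cy', 'view', 'shot'] [0.421 0.002 0.953]
mill [([0.49, -0.038, 0.019], 0.65, [277.0, 231.0]), ([0.501, -0.096, 0.117], 0.46, [309.0, 223.0])]
wing [([0.503, -0.099, 0.12], 0.92, [310.0, 222.0])]
ring_tab [([0.501, -0.092, 0.112], 0.7, [307.0, 223.0]), ([0.552, 0.012, 0.091], 0.65, [255.0, 198.0])]
lever_peg [([0.55, 0.007, 0.09], 0.66, [257.0, 200.0]), ([0.502, -0.098, 0.113], 0.32, [309.0, 223.0])]
lock_lever [([0.55, 0.01, 0.094], 0.72, [256.0, 199.0]), ([0.502, -0.1, 0.116], 0.49, [311.0, 222.0])]
catch_cup [([0.416, -0.068, 0.028], 0.55, [291.0, 266.0]), ([0.483, 0.13, 0.034], 0.21, [200.0, 233.0])]
salt []
pot [([0.487, 0.129, 0.034], 0.91, [200.0, 231.0])]
side 2 ['color', 'range_z', 'fx', 'fy', 'cx', 'cy', 'view', 'shot'] [0.073 1.052 0.647]
mill [([0.489, -0.008, 0.024], 0.82, [282.0, 214.0])]
wing [([0.5, -0.091, 0.122], 0.5, [290.0, 168.0])]
ring_tab [([0.5, -0.088, 0.113], 0.84, [290.0, 171.0])]
lever_peg [([0.5, -0.083, 0.112], 0.75, [289.0, 172.0]), ([0.562, 0.026, 0.09], 0.53, [251.0, 192.0])]
lock_lever [([0.561, 0.022, 0.09], 0.48, [252.0, 191.0])]
catch_cup [([0.421, -0.066, 0.044], 0.69, [314.0, 203.0])]
salt [([0.423, -0.189, 0.046], 0.89, [327.0, 184.0]), ([0.49, -0.006, 0.025], 0.25, [281.0, 214.0])]
pot [([0.479, 0.14, 0.033], 0.63, [262.0, 239.0])]
```

Run:
```python
import cv2,numpy as np
a=cv2.imread("pics/top0.png"); b=cv2.imread("pics/side0.png")
cv2.imwrite("pics/a0.png",cv2.resize(a[140:320,170:390],None,fx=3.4,fy=3.3,interpolation=cv2.INTER_CUBIC))
cv2.imwrite("pics/b0.png",cv2.resize(b[110:270,210:380],None,fx=4,fy=3.7,interpolation=cv2.INTER_CUBIC))
```

```text
(no output)
```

View pics/a0.png

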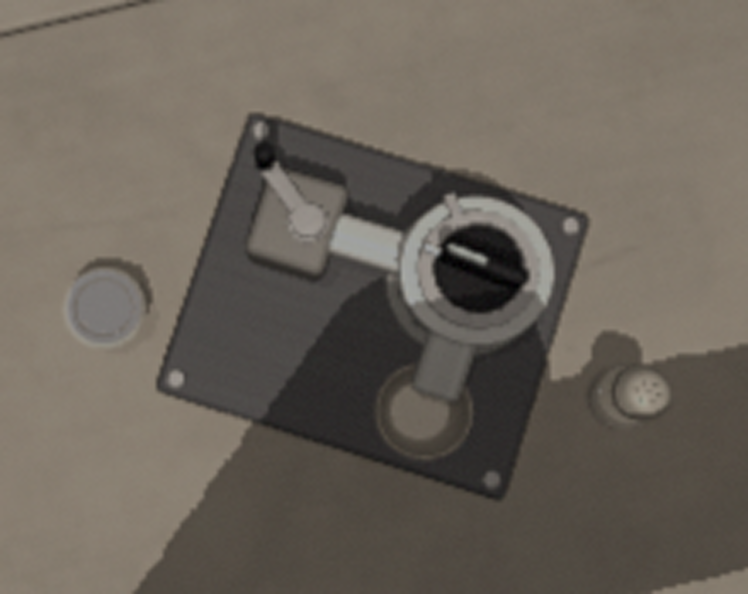

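View pics/b0.png

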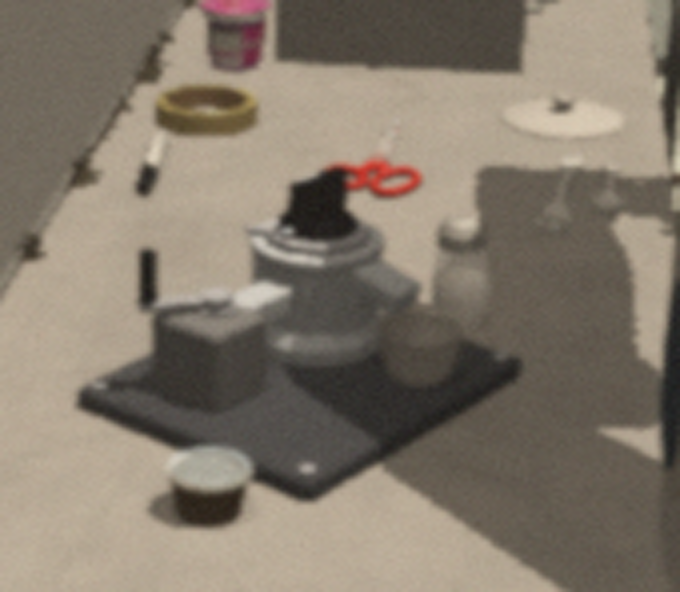

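The top view shows the wing's bright line and pointer to the upper left at about crop (465,253). The ring tab is at (450,205), the peg at (264,155), the pivot at (307,222), the salt shaker on the right at (642,393) and the pot on the left. Next I'll measure these precisely.

```bash
cat > meas.py <<'E'
from h import *
from scipy.spatial.transform import Rotation as R
p=camera("top"); C=cloud(p); X=C.reshape(-1,3); X=X[(p["range_z"]>0).ravel()]
near=X[np.hypot(X[:,0]-.5,X[:,1]+.097)<.065]
w=near[(near[:,2]>.138)&(near[:,2]<.165)]
print("wing n",len(w),"mid",(w.min(0)+w.max(0))/2,"mean",w.mean(0))
(c,sz,a)=cv2.minAreaRect((w[:,:2]*1000).astype(np.float32)); print("rect",c,sz,a)
ev=np.linalg.eigh(np.cov(w[:,:2].T))[1][:,1]; print("wing dir deg",np.degrees(np.arctan2(ev[1],ev[0])))
k=near[(near[:,2]>.094)&(near[:,2]<.111)]
c,r=cv2.minEnclosingCircle((k[:,:2]*1000).astype(np.float32)); print("col/ring",len(k),c,r)
# base plate
q=X[(abs(X[:,2]-.018)<.006)&(abs(X[:,0]-.49)<.17)&(abs(X[:,1]+.04)<.17)]
print("plate",cv2.minAreaRect((q[:,:2]*1000).astype(np.float32)))
g=X[(X[:,2]>.118)&(np.hypot(X[:,0]-.56,X[:,1]-.02)<.05)]; print("peg",len(g),g.mean(0) if len(g) else 0)
b=X[(abs(X[:,2]-.079)<.005)&(np.hypot(X[:,0]-.54,X[:,1]-.0)<.07)]
print("block",cv2.minAreaRect((b[:,:2]*1000).astype(np.float32)))
print("fx",p["fx"])
cv2.imwrite("pics/m.png",cv2.resize(p["color"][180:270,235:345],None,fx=7,fy=6.5,interpolation=cv2.INTER_CUBIC))
s=ctrl.sense(); print(s["clock"],s["tool_pos"],s["tcp_rot"])
E
python3 meas.py
```

```text
wing n 176 mid [ 0.50551816 -0.09968304  0.14606179] mean [ 0.50521633 -0.09926823  0.14941864]
rect (505.75933837890625, -100.09085083007812) (49.8405876159668, 12.143925666809082) 68.35572052001953
wing dir deg 67.94072519995652
col/ring 1026 (506.9009094238281, -98.6691665649414) 47.212127685546875
plate ((485.5484619140625, -64.16923522949219), (279.1268310546875, 200.17172241210938), 73.1103286743164)
peg 32 [0.57172897 0.02653839 0.12771125]
block ((531.7335205078125, -12.812889099121094), (93.6593017578125, 59.26243209838867), 72.09259796142578)
fx 423.8660296663234
0.95 [ 0.23415014 -0.49768887  0.24829943] [3.06588478e+00 6.85172475e-01 1.05494849e-05]
```

move_arm([
  [0.02,-0.012,0,0,0,-0.12],
  [0.04,-0.024,0,0,0,-0.24],
  [0.062,-0.037,0,0,0,-0.36],
  [0.083,-0.049,0,0,0,-0.48],
  [0.104,-0.061,0,0,0,-0.6],
  [0.125,-0.073,0,0,0,-0.72],
  [0.145,-0.085,0,0,0,-0.84],
  [0.166,-0.098,0,0,0,-0.96],
  [0.187,-0.11,0,0,0,-1.08],
  [0.208,-0.122,0,0,0,-1.2],
  [0.228,-0.134,0,0,0,-1.32],
  [0.249,-0.147,0,0,0,-1.44],
  [0.27,-0.159,0,0,0,-1.56],
  [0.29,-0.171,0,0,0,-1.68],
  [0.311,-0.183,0,0,0,-1.8],
  [0.332,-0.195,0,0,0,-1.92],
  [0.353,-0.208,0,0,0,-2.04],
  [0.374,-0.22,0,0,0,-2.16],
  [0.394,-0.232,0,0,0,-2.28],
  [0.415,-0.244,0,0,0,-2.4],
], jaw=0.04)

```text
clock: 2.62
tool_pos: [0.5063, -0.0991, 0.2484]
tcp_rot: [0.463, 3.107, -0.0]
ft_force: [-0.1, 0.1, -0.5]
gripper_width: 0.04
```

```bash
cat > st.py <<'E'
from h import *
import sys
from scipy.spatial.transform import Rotation as R
def st():
    s=ctrl.sense(); M=R.from_rotvec(s["tcp_rot"]).as_matrix()
    print("t",round(float(s["clock"]),2),"pos",np.round(s["tool_pos"],4),"yaw_x",round(np.degrees(np.arctan2(M[1,0],M[0,0]))%360,2),"zdir",np.round(M[:,2],3),"q",np.round(s["qpos"],2),"F",np.round(s["ft_force"],2),"T",np.round(s["ft_torque"],3),"w",round(float(s["gripper_width"]),4))
    return s,M
if __name__=="__main__":
    s,M=st()
    if len(sys.argv)>3:  # target x y z yaw
        t=np.array(sys.argv[1:4],float); print("shift tool",np.round(M.T@(t-s["tool_pos"]),4))
        if len(sys.argv)>4:
            y=np.radians(float(sys.argv[4])); T=np.array([[np.cos(y),np.sin(y),0],[np.sin(y),-np.cos(y),0],[0,0,-1]])
            print("turn",np.round(R.from_matrix(M.T@T).as_rotvec(),3))
E
python3 st.py 0.5055 -0.0995 0.2 248
```

```text
t 2.62 pos [ 0.5063 -0.0991  0.2484] yaw_x 163.05 zdir [ 0. -0. -1.] q [-0.36  0.2  -0.06  1.31 -0.   -0.06] F [-0.08  0.06 -0.53] T [0.002 0.009 0.006] w 0.04
shift tool [ 0.0006 -0.0006  0.0484]
turn [-0.     0.    -1.483]
```

move_arm([
  [0,0,0,0,0,-0.12],
  [0,0,0,0,0,-0.24],
  [0,0,0,0,0,-0.36],
  [0,0,0,0,0,-0.48],
  [0,0,0,0,0,-0.6],
  [0,0,0,0,0,-0.72],
  [0,0,0,0,0,-0.84],
  [0,0,0,0,0,-0.96],
  [0,0,0,0,0,-1.08],
  [0,0,0,0,0,-1.2],
  [0,0,0,0,0,-1.32],
  [0,0,0,0,0,-1.43],
  [0,0,0.02,0,0,-1.483],
  [0,0,0.048,0,0,-1.483],
  [0,0,0.048,0,0,-1.483],
  [0,0,0.048,0,0,-1.483],
])

```text
clock: 3.95
tool_pos: [0.5056, -0.0989, 0.2]
tcp_rot: [1.756, -2.603, -0.003]
ft_force: [-0.3, -0.8, -0.1]
gripper_width: 0.0396
```

```bash
python3 st.py 0.5055 -0.0995 0.137 248
python3 - <<'E'
from h import *
for n in ("side",):
    p=camera(n); C=cloud(p); print(p["shot"])
    u,v=px(p,[.5055,-.0995,.139]); u,v=int(u),int(v); print(u,v)
    cv2.imwrite("pics/b1.png",cv2.resize(p["color"][v-60:v+60,u-80:u+80],None,fx=5,fy=5,interpolation=cv2.INTER_CUBIC))
E
```

```text
t 3.95 pos [ 0.5056 -0.0989  0.2   ] yaw_x 248.0 zdir [-0.002  0.001 -1.   ] q [-0.36  0.22 -0.15  1.2  -0.   -1.54] F [-0.31 -0.85 -0.12] T [-0.017  0.005  0.005] w 0.0396
shift tool [ 0.0006 -0.0003  0.063 ]
turn [ 0.002 -0.    -0.   ]
4
289 160
```

View pics/b1.png

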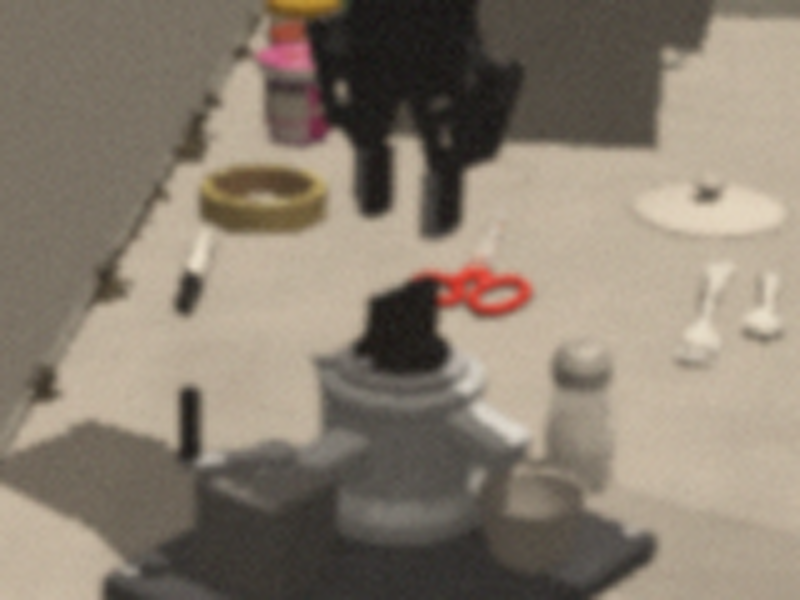

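The open fingers, around (375,200) and (440,230), line up over the wing at (405,325), so I'll go down and close gently.

move_arm([
  [0,0,0.01,0,0,0],
  [0,0,0.025,0,0,0],
  [0,0,0.042,0,0,0],
  [0,0,0.056,0,0,0],
  [0,0,0.061,0,0,0],
  [0,0,0.061,0,0,0],
])

```text
clock: 4.5
tool_pos: [0.5061, -0.0991, 0.1397]
tcp_rot: [1.756, -2.604, -0.001]
ft_force: [0.4, 0.4, 0.2]
gripper_width: 0.0397
```

move_arm([
  [0,0,0.001,0,0,0],
  [0,0,0.001,0,0,0],
  [0,0,0.001,0,0,0],
  [0,0,0.001,0,0,0],
  [0,0,0.001,0,0,0],
  [0,0,0.001,0,0,0],
  [0,0,0.001,0,0,0],
  [0,0,0.001,0,0,0],
], jaw=0.0, squeeze=30)

```text
clock: 5.17
tool_pos: [0.5065, -0.0992, 0.1395]
tcp_rot: [-1.756, 2.605, -0.001]
ft_force: [-0.9, 0.4, 6.3]
gripper_width: 0.0115
```

```bash
python3 st.py 0.5055 -0.0995 0.137 248
```

```text
t 5.17 pos [ 0.5065 -0.0992  0.1395] yaw_x 247.99 zdir [ 0. -0. -1.] q [-0.36  0.26 -0.27  1.05 -0.   -1.54] F [-0.94  0.39  6.26] T [0.183 0.262 0.051] w 0.0115
shift tool [0.0007 0.0008 0.0025]
turn [-0. -0. -0.]
```

move_arm([
  [0,0,0,0,0,0.03],
  [0,0,0,0,0,0.08],
  [0,0,0,0,0,0.14],
  [0,0,0,0,0,0.2],
  [0,0,0,0,0,0.26],
  [0,0,0,0,0,0.3],
  [0,0,0,0,0,0.3],
  [0,0,0,0,0,0.3],
])

```text
clock: 5.83
tool_pos: [0.5065, -0.0992, 0.1397]
tcp_rot: [-1.349, 2.837, -0.001]
ft_force: [-0.3, -0.0, -0.4]
gripper_width: 0.0112
```

```bash
python3 st.py 0.506 -0.0993 0.139
```

```text
t 5.83 pos [ 0.5065 -0.0992  0.1397] yaw_x 230.88 zdir [ 0.001 -0.    -1.   ] q [-0.36  0.26 -0.27  1.05 -0.   -1.24] F [-0.33 -0.   -0.44] T [-0.05   0.107 -0.012] w 0.0112
shift tool [0.0004 0.0004 0.0007]
```

move_arm([
  [0,0,0,0,0,0.03],
  [0,0,0,0,0,0.08],
  [0,0,0,0,0,0.14],
  [0,0,0,0,0,0.2],
  [0,0,0,0,0,0.26],
  [0,0,0,0,0,0.3],
  [0,0,0,0,0,0.3],
  [0,0,0,0,0,0.3],
])

```text
clock: 6.5
tool_pos: [0.5066, -0.0993, 0.1397]
tcp_rot: [-0.914, 3.005, -0.001]
ft_force: [-0.7, -1.5, -0.5]
gripper_width: 0.0113
```

```bash
python3 st.py 0.506 -0.0993 0.139
```

```text
t 6.5 pos [ 0.5066 -0.0993  0.1397] yaw_x 213.82 zdir [ 0.001 -0.    -1.   ] q [-0.36  0.26 -0.27  1.05 -0.   -0.95] F [-0.68 -1.47 -0.49] T [-0.103 -0.023  0.028] w 0.0113
shift tool [0.0005 0.0003 0.0007]
```

move_arm([
  [0,0,0,0,0,0.03],
  [0,0,0,0,0,0.08],
  [0,0,0,0,0,0.14],
  [0,0,0,0,0,0.2],
  [0,0,0,0,0,0.25],
  [0,0,0,0,0,0.25],
  [0,0,0,0,0,0.25],
])

```text
clock: 7.08
tool_pos: [0.5066, -0.0993, 0.1397]
tcp_rot: [-0.536, 3.095, -0.001]
ft_force: [1.1, -0.9, -0.6]
gripper_width: 0.0111
```

```bash
python3 st.py 0.506 -0.0993 0.139
```

```text
t 7.08 pos [ 0.5066 -0.0993  0.1397] yaw_x 199.67 zdir [ 0.001 -0.001 -1.   ] q [-0.36  0.26 -0.26  1.05 -0.   -0.7 ] F [ 1.09 -0.92 -0.62] T [-0.144  0.012  0.019] w 0.0111
shift tool [0.0006 0.0002 0.0007]
```

```bash
cat > tz.py <<'E'
from h import *
from scipy.spatial.transform import Rotation as R
L=[]
for i in range(4):
    camera("side"); s=ctrl.sense(); L.append(np.r_[s["ft_force"],s["ft_torque"],s["joint_efforts"][5]])
M=R.from_rotvec(s["tcp_rot"]).as_matrix()
print("t",round(float(s["clock"]),2),"yaw",round(np.degrees(np.arctan2(M[1,0],M[0,0]))%360,2),"mean",np.round(np.mean(L,0),3),"sd",np.round(np.std(L,0),3),"pos",np.round(s["tool_pos"],4))
E
python3 tz.py
```

```text
t 7.28 yaw 199.58 mean [ 0.313 -1.012 -0.767 -0.207  0.022  0.019  0.016] sd [0.665 0.627 0.491 0.027 0.025 0.015 0.038] pos [ 0.5066 -0.0993  0.1397]
```

move_arm([
  [0,0,0,0,0,0.03],
  [0,0,0,0,0,0.08],
  [0,0,0,0,0,0.14],
  [0,0,0,0,0,0.2],
  [0,0,0,0,0,0.2],
  [0,0,0,0,0,0.2],
])

```text
clock: 7.78
tool_pos: [0.5066, -0.0994, 0.1397]
tcp_rot: [-0.226, 3.133, -0.001]
ft_force: [0.9, -0.7, -1.1]
gripper_width: 0.0112
```

```bash
python3 tz.py
```

```text
t 7.98 yaw 188.2 mean [-7.200e-02 -1.186e+00 -1.074e+00 -2.850e-01 -1.000e-03  4.500e-02
  4.600e-02] sd [0.551 0.284 0.145 0.009 0.029 0.018 0.048] pos [ 0.5066 -0.0994  0.1397]
```

move_arm([
  [0,0,0,0,0,0.03],
  [0,0,0,0,0,0.08],
  [0,0,0,0,0,0.14],
  [0,0,0,0,0,0.2],
  [0,0,0,0,0,0.2],
  [0,0,0,0,0,0.2],
], squeeze=60)

```text
clock: 8.48
tool_pos: [0.5066, -0.0994, 0.1397]
tcp_rot: [0.086, 3.14, -0.001]
ft_force: [-0.5, -1.5, -0.7]
gripper_width: 0.0109
```

```bash
python3 tz.py
```

```text
t 8.68 yaw 176.81 mean [-0.67  -1.433  0.005 -0.333  0.148  0.026  0.046] sd [0.172 0.336 0.234 0.02  0.014 0.017 0.048] pos [ 0.5066 -0.0994  0.1397]
```

move_arm([
  [0,0,0,0,0,0.03],
  [0,0,0,0,0,0.08],
  [0,0,0,0,0,0.14],
  [0,0,0,0,0,0.2],
  [0,0,0,0,0,0.2],
  [0,0,0,0,0,0.2],
])

```text
clock: 9.18
tool_pos: [0.5066, -0.0995, 0.1397]
tcp_rot: [0.397, 3.116, -0.001]
ft_force: [-0.3, -1.6, -0.2]
gripper_width: 0.0111
```

```bash
python3 tz.py
```

```text
t 9.38 yaw 165.43 mean [-0.95  -1.627  0.269 -0.428  0.202  0.032  0.047] sd [0.377 0.452 0.407 0.018 0.025 0.017 0.048] pos [ 0.5066 -0.0995  0.1397]
```

move_arm([
  [0,0,0,0,0,0.03],
  [0,0,0,0,0,0.08],
  [0,0,0,0,0,0.14],
  [0,0,0,0,0,0.2],
  [0,0,0,0,0,0.2],
  [0,0,0,0,0,0.2],
])

```text
clock: 9.88
tool_pos: [0.5066, -0.0995, 0.1397]
tcp_rot: [0.704, 3.061, -0.001]
ft_force: [-0.5, -2.3, 0.7]
gripper_width: 0.0107
```

```bash
python3 tz.py
```

```text
t 10.08 yaw 154.05 mean [-0.886 -2.276  0.099 -0.474  0.23   0.043  0.047] sd [0.511 0.524 0.437 0.023 0.021 0.009 0.048] pos [ 0.5066 -0.0995  0.1397]
```

move_arm([
  [0,0,0,0,0,0.03],
  [0,0,0,0,0,0.08],
  [0,0,0,0,0,0.14],
  [0,0,0,0,0,0.2],
  [0,0,0,0,0,0.2],
  [0,0,0,0,0,0.2],
])

```text
clock: 10.58
tool_pos: [0.5065, -0.0995, 0.1398]
tcp_rot: [1.004, 2.976, -0.001]
ft_force: [-1.7, -2.7, 0.7]
gripper_width: 0.0112
```

```bash
python3 tz.py
python3 - <<'E'
from h import *
p=camera("side"); u,v=px(p,[.5055,-.0995,.12]); u,v=int(u),int(v); print(u,v)
a=p["color"][v-40:v+35,u-50:u+50]
cv2.imwrite("pics/b2.png",np.clip(cv2.resize(a,None,fx=8,fy=8,interpolation=cv2.INTER_CUBIC)*1.6,0,255).astype(np.uint8))
E
```

```text
t 10.78 yaw 142.66 mean [-1.27  -2.398 -0.083 -0.554  0.277  0.112  0.139] sd [0.56  0.496 0.269 0.048 0.033 0.01  0.048] pos [ 0.5065 -0.0995  0.1397]
289 167
```

View pics/b2.png

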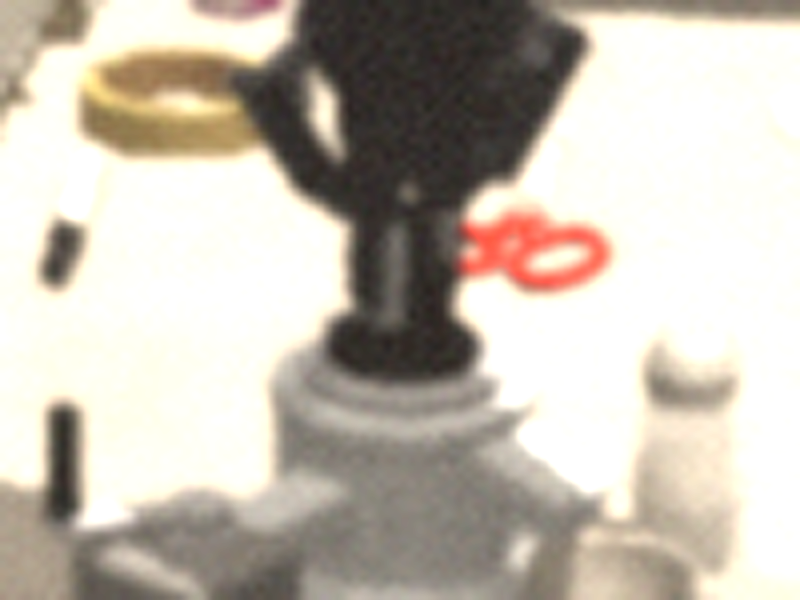

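The gripper holds the wing straight, with the fingers at about (400,270) just above the skirt. The torque has started to climb from 0.04 to 0.11 N m, so the burrs have bottomed.

move_arm([
  [0,0,0,0,0,0.03],
  [0,0,0,0,0,0.06],
  [0,0,0,0,0,0.1],
  [0,0,0,0,0,0.1],
  [0,0,0,0,0,0.1],
])

```text
clock: 11.25
tool_pos: [0.5065, -0.0995, 0.1398]
tcp_rot: [1.151, 2.922, -0.001]
ft_force: [-1.0, -2.9, -0.3]
gripper_width: 0.0109
```

```bash
python3 tz.py
```

```text
t 11.45 yaw 136.97 mean [-1.323 -2.5   -0.384 -0.6    0.321  0.26   0.283] sd [0.506 0.266 0.208 0.037 0.017 0.031 0.031] pos [ 0.5065 -0.0995  0.1397]
```

move_arm([
  [0,0,0,0,0,0.03],
  [0,0,0,0,0,0.05],
  [0,0,0,0,0,0.05],
  [0,0,0,0,0,0.05],
  [0,0,0,0,0,0.05],
])

```text
clock: 11.87
tool_pos: [0.5065, -0.0995, 0.1398]
tcp_rot: [1.223, 2.893, -0.001]
ft_force: [-1.6, -2.1, 0.6]
gripper_width: 0.0108
```

```bash
python3 tz.py
```

```text
t 12.07 yaw 134.12 mean [-1.478 -2.519  0.851 -0.628  0.355  0.381  0.344] sd [0.674 0.625 0.395 0.019 0.027 0.021 0.001] pos [ 0.5065 -0.0995  0.1397]
```

move_arm([
  [0,0,0,0,0,-0.05],
  [0,0,0,0,0,-0.15],
  [0,0,0,0,0,-0.27],
  [0,0,0,0,0,-0.39],
  [0,0,0,0,0,-0.51],
  [0,0,0,0,0,-0.63],
  [0,0,0,0,0,-0.75],
  [0,0,0,0,0,-0.87],
  [0,0,0,0,0,-0.99],
  [0,0,0,0,0,-1.11],
  [0,0,0,0,0,-1.23],
  [0,0,0,0,0,-1.35],
  [0,0,0,0,0,-1.47],
  [0,0,0,0,0,-1.59],
  [0,0,0,0,0,-1.69],
  [0,0,0,0,0,-1.76],
  [0,0,0,0,0,-1.78],
  [0,0,0,0,0,-1.78],
  [0,0,0,0,0,-1.78],
  [0,0,0,0,0,-1.78],
])

```text
clock: 13.73
tool_pos: [0.5065, -0.0992, 0.1397]
tcp_rot: [-1.475, 2.773, -0.001]
ft_force: [-1.6, 1.5, -0.0]
gripper_width: 0.0113
```

```bash
python3 tz.py
```

```text
t 13.93 yaw 236.08 mean [-0.683  2.127  0.794  0.448  0.174 -0.041  0.013] sd [0.378 0.365 0.418 0.057 0.021 0.015 0.003] pos [ 0.5065 -0.0993  0.1397]
```

Now I'll release the wing, lift clear and move towards the lever side so I can check the pointer and tab.

move_arm([
  [0,0,0,0,0,0],
  [0,0,0,0,0,0],
  [0,0,0,0,0,0],
  [0,0,0,0,0,0],
  [0,0,0,0,0,0],
  [0,0,0,0,0,0],
], jaw=0.035)

```text
clock: 14.43
tool_pos: [0.5066, -0.0994, 0.1397]
tcp_rot: [-1.477, 2.773, -0.001]
ft_force: [0.6, 0.1, -0.1]
gripper_width: 0.0352
```

move_arm([
  [0,0,-0.015,0,0,0],
  [0,0,-0.04,0,0,0],
  [0,0,-0.07,0,0,0],
  [0,0,-0.09,0,0,0],
  [0,0,-0.09,0,0,0],
])

```text
clock: 14.85
tool_pos: [0.5079, -0.0998, 0.2339]
tcp_rot: [-1.475, 2.769, -0.009]
ft_force: [0.5, 0.4, -0.2]
gripper_width: 0.035
```

```bash
python3 st.py 0.45 0.16 0.24 253
```

```text
t 14.85 pos [ 0.5079 -0.0998  0.2339] yaw_x 236.08 zdir [ 0.007 -0.003 -1.   ] q [-0.36  0.2  -0.09  1.27 -0.   -1.33] F [ 0.48  0.42 -0.22] T [-0.023 -0.021 -0.03 ] w 0.035
shift tool [-0.1833  0.193  -0.0072]
turn [-0.007  0.    -0.295]
```

move_arm([
  [-0.02,0.02,0,0,0,0.04],
  [-0.045,0.047,0,0,0,0.09],
  [-0.07,0.074,0,0,0,0.14],
  [-0.095,0.1,0,0,0,0.19],
  [-0.12,0.127,0,0,0,0.24],
  [-0.145,0.153,0,0,0,0.29],
  [-0.17,0.18,0,0,0,0.34],
  [-0.183,0.193,0,0,0,0.35],
  [-0.183,0.193,0,0,0,0.35],
  [-0.183,0.193,0,0,0,0.35],
])

```text
clock: 15.68
tool_pos: [0.4494, 0.1606, 0.2323]
tcp_rot: [-0.974, 2.982, -0.008]
ft_force: [-0.4, -0.6, 0.0]
gripper_width: 0.035
```

```bash
python3 st.py; sed -i 's/pics\/m.png/pics\/m2.png/' meas.py; python3 meas.py
```

```text
t 15.68 pos [0.4494 0.1606 0.2323] yaw_x 216.18 zdir [ 0.006 -0.003 -1.   ] q [ 0.17  0.14 -0.18  1.25 -0.   -0.46] F [-0.38 -0.55  0.02] T [-0.011 -0.026  0.033] w 0.035
wing n 176 mid [ 0.50556524 -0.09983458  0.14733753] mean [ 0.50511308 -0.09941952  0.14923434]
rect (505.7451171875, -100.44078063964844) (49.8371696472168, 12.511521339416504) 55.9539794921875
wing dir deg 55.76166806757054
col/ring 1028 (503.3090515136719, -102.03929901123047) 49.037139892578125
plate ((485.6309509277344, -64.12873840332031), (279.0675354003906, 200.17410278320312), 73.11717987060547)
peg 30 [0.57181864 0.02654639 0.12822552]
block ((531.9489135742188, -12.896461486816406), (93.76602935791016, 59.56806182861328), 72.5169677734375)
fx 423.8660296663234
15.7333 [0.44974826 0.15979795 0.23230364] [-0.97200499  2.98228355 -0.0078821 ]
```

View pics/m2.png

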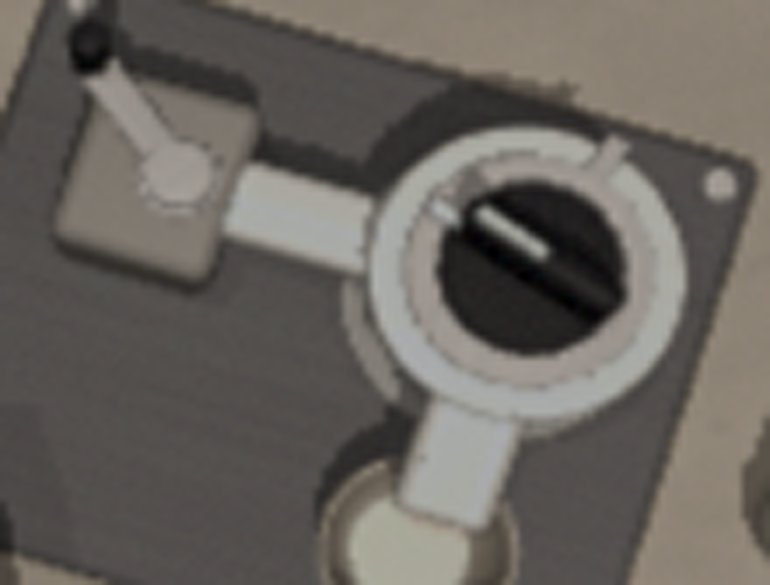

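Run:
```python
from h import *
p=camera("top")
V=np.linalg.inv(p["view"])
def onz(u,v,z):
    d=V[:3,:3]@np.array([(u-p["cx"])/p["fx"],-(v-p["cy"])/p["fy"],-1]); o=V[:3,3]; return o+d*(z-o[2])/d[2]
for n,(a,b,z) in dict(tabtip=(621,143,.107),tab=(608,155,.107),tabin=(594,168,.107),pointer=(446,211,.11),ringL=(405,265,.106),ringR=(658,265,.106),ringB=(530,392,.106),peg=(90,48,.128),pivot=(178,172,.091)).items():
    w=onz(235+(a+.5)/7-.5,180+(b+.5)/6.5-.5,z); d=w[:2]-[.5060,-.0998]; print(n,np.round(w,4),"ang",round(np.degrees(np.arctan2(d[1],d[0])),1),"r",round(np.hypot(*d),4))
for r in look_for(p,"ring_tab")[:2]: print(r)
C=cloud(p)[190:250,280:345].reshape(-1,3); d=C[:,:2]-[.506,-.0998]; r=np.hypot(*d.T); a=np.degrees(np.arctan2(d[:,1],d[:,0]))
m=(C[:,2]>.1025)&(r>.0385)&(r<.05); print(np.c_[a[m],r[m]*1e3,C[m,2]*1e3].round(1)[:25])
```

```text
tabtip [ 0.5454 -0.1263  0.107 ] ang -33.9 r 0.0475
tab [ 0.5416 -0.1226  0.107 ] ang -32.6 r 0.0423
tabin [ 0.5375 -0.1186  0.107 ] ang -30.8 r 0.0366
pointer [ 0.523  -0.0759  0.11  ] ang 54.6 r 0.0293
ringL [ 0.5065 -0.0647  0.106 ] ang 89.2 r 0.0352
ringR [ 0.5078 -0.1368  0.106 ] ang -87.2 r 0.0371
ringB [ 0.4681 -0.1003  0.106 ] ang -179.2 r 0.0379
peg [0.569  0.0263 0.128 ] ang 63.5 r 0.141
pivot [0.5363 0.0008 0.091 ] ang 73.2 r 0.105
{'at': [0.5011, -0.0965, 0.1156], 'p': 0.82}
[[  7.7  43.  103.7]
 [ 24.   44.1 103.9]
 [ 13.7  41.6 104.1]
 [  8.1  41.  103.5]
 [ -3.4  40.9 102.6]
 [-16.9  42.8 103. ]
 [-28.6  46.6 104.5]
 [-30.5  47.  107.5]
 [-32.6  48.3 106.2]
 [ -3.5  38.8 102.9]
 [-12.1  39.6 103.8]
 [-25.4  43.2 102.5]
 [-29.8  44.5 105.8]
 [-32.   45.7 105.3]
 [-34.   46.5 106.7]
 [-36.   48.  105.5]
 [-28.7  41.6 106.2]
 [-31.   42.4 107.8]
 [-33.1  43.2 109. ]
 [-35.4  44.9 106.5]
 [-29.9  39.3 109.2]
 [-32.4  40.7 107.7]
 [-35.   42.7 103.2]
 [-36.9  42.8 108.5]
 [-34.1  39.2 106.6]]
```

Tab at −32.8° and wing at 56° make 88.8° (1.55 rad), as the torque-based estimate predicted. I'll go to the peg next and use the part-open jaws as a cage around it.

move_arm([
  [-0.002,-0.02,0,0,0,0],
  [-0.005,-0.05,0,0,0,0],
  [-0.009,-0.08,0,0,0,0],
  [-0.012,-0.11,0,0,0,0],
  [-0.015,-0.14,0,0,0,0],
  [-0.018,-0.17,0,0,0,0],
  [-0.019,-0.18,0,0,0,0],
  [-0.019,-0.18,0.02,0,0,0],
  [-0.019,-0.18,0.05,0,0,0],
  [-0.019,-0.18,0.06,0,0,0],
  [-0.019,-0.18,0.06,0,0,0],
])

```text
clock: 16.75
tool_pos: [0.5701, 0.0237, 0.1711]
tcp_rot: [-0.968, 2.988, -0.005]
ft_force: [-0.2, -0.5, 0.2]
gripper_width: 0.0348
```

```bash
python3 st.py 0.5712 0.0264 0.114 216
python3 - <<'E'
from h import *
p=camera("side"); u,v=px(p,[.571,.0264,.13]); u,v=int(u),int(v); print(u,v)
cv2.imwrite("pics/b3.png",cv2.resize(p["color"][v-40:v+40,u-50:u+50],None,fx=7,fy=7,interpolation=cv2.INTER_CUBIC))
E
```

```text
t 16.75 pos [0.5701 0.0237 0.1711] yaw_x 215.91 zdir [ 0.001 -0.003 -1.   ] q [-0.1   0.32 -0.08  1.16 -0.   -0.73] F [-0.22 -0.47  0.23] T [ 0.095  0.062 -0.028] w 0.0348
shift tool [-0.0025  0.0017  0.0571]
turn [-0.003 -0.001 -0.001]
247 176
```

View pics/b3.png

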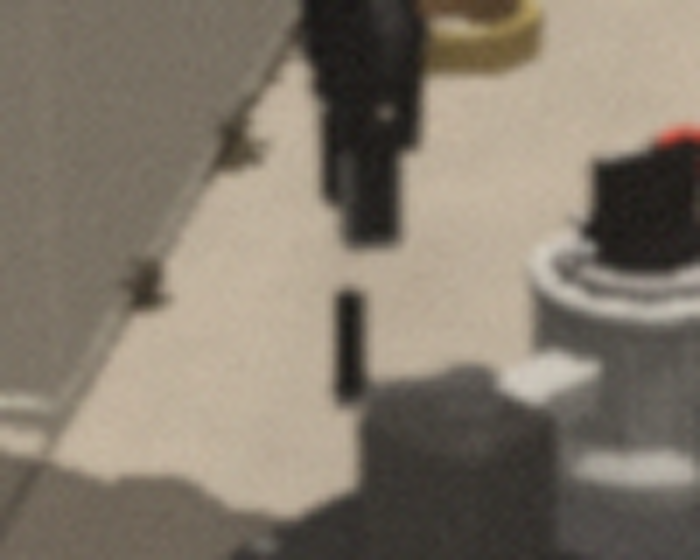

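The peg, at (350,345), lies between the near finger (372,240) and the far finger (333,200). Going down.

move_arm([
  [-0.0025,0.002,0.005,0,0,0],
  [-0.0025,0.002,0.02,0,0,0],
  [-0.0025,0.002,0.035,0,0,0],
  [-0.0025,0.002,0.05,0,0,0],
  [-0.0025,0.002,0.056,0,0,0],
  [-0.0025,0.002,0.056,0,0,0],
])

```text
clock: 17.3
tool_pos: [0.5717, 0.0271, 0.1168]
tcp_rot: [-0.969, 2.986, -0.006]
ft_force: [-0.0, -0.6, 0.2]
gripper_width: 0.0347
```

Run:
```python
from st import *
s,M=st()
c=np.array([.536,.0008])
for off in range(0,100,10):
    a=np.radians(36+off); t=np.r_[c+.0445*np.array([np.cos(a),np.sin(a)]),.114]
    print(off,np.round(M.T@(t-s["tool_pos"]),4),round(-np.radians(off),3))
```

```text
t 17.3 pos [0.5717 0.0271 0.1168] yaw_x 215.96 zdir [ 0.003 -0.003 -1.   ] q [-0.1   0.36 -0.17  1.03 -0.   -0.73] F [-0.02 -0.55  0.19] T [0.034 0.013 0.041] w 0.0347
0 [-0.0001 -0.0003  0.0028] -0.0
10 [0.0005 0.0075 0.0027] -0.175
20 [0.0026 0.015  0.0027] -0.349
30 [0.0058 0.022  0.0027] -0.524
40 [0.0103 0.0283 0.0026] -0.698
50 [0.0158 0.0338 0.0026] -0.873
60 [0.0221 0.0383 0.0026] -1.047
70 [0.0292 0.0415 0.0026] -1.222
80 [0.0367 0.0435 0.0026] -1.396
90 [0.0444 0.0442 0.0026] -1.571
```

move_arm([
  [0,0,0.002,0,0,0],
  [0,0,0.002,0,0,0],
  [0,0,0.002,0,0,0],
  [0,0,0.002,0,0,0],
  [0.0002,0.0037,0.002,0,0,-0.09],
  [0.0005,0.0075,0.002,0,0,-0.175],
  [0.0015,0.0112,0.002,0,0,-0.26],
  [0.0026,0.015,0.002,0,0,-0.35],
  [0.004,0.0185,0.002,0,0,-0.44],
  [0.0058,0.022,0.002,0,0,-0.525],
  [0.008,0.0252,0.002,0,0,-0.61],
  [0.0103,0.0283,0.002,0,0,-0.7],
  [0.013,0.031,0.002,0,0,-0.785],
  [0.0158,0.0338,0.002,0,0,-0.87],
  [0.019,0.036,0.002,0,0,-0.96],
  [0.0221,0.0383,0.002,0,0,-1.05],
  [0.0256,0.04,0.002,0,0,-1.135],
  [0.0292,0.0415,0.002,0,0,-1.22],
  [0.0292,0.0415,0.002,0,0,-1.22],
], jaw=0.018)

```text
clock: 18.88
tool_pos: [0.5236, 0.0434, 0.1152]
tcp_rot: [-2.51, 1.889, -0.008]
ft_force: [-1.0, 0.6, -0.2]
gripper_width: 0.0182
```

```bash
cat > lv.py <<'E'
from st import *
s,M=st()
c=np.array([.536,.0008]); d=s["tool_pos"][:2]-c; print("ang off",np.degrees(np.arctan2(d[1],d[0]))-36,"r",np.hypot(*d))
for off in (75,80,84,88,92):
    a=np.radians(36+off); t=np.r_[c+.0445*np.array([np.cos(a),np.sin(a)]),s["tool_pos"][2]]
    print(off,np.round(M.T@(t-s["tool_pos"]),4))
E
python3 lv.py; python3 tz.py
```

```text
t 18.88 pos [0.5236 0.0434 0.1152] yaw_x 286.07 zdir [ 0.004 -0.003 -1.   ] q [-0.08  0.29 -0.29  0.99 -0.   -1.93] F [-1.03  0.56 -0.25] T [-0.058  0.006 -0.031] w 0.0182
ang off 70.1526767066999 r 0.04439877821305153
75 [ 0.0001  0.0038 -0.    ]
80 [ 0.0006  0.0076 -0.    ]
84 [ 0.0012  0.0106 -0.    ]
88 [ 0.0021  0.0136 -0.    ]
92 [ 0.0031  0.0166 -0.    ]
t 19.08 yaw 285.72 mean [ 0.167  0.032  0.165  0.025  0.015  0.005 -0.352] sd [0.34  0.543 0.484 0.029 0.008 0.026 0.379] pos [0.5239 0.0435 0.1148]
```

move_arm([
  [0,0.002,0,0,0,-0.04],
  [0.0001,0.004,0,0,0,-0.08],
  [0.0003,0.006,0,0,0,-0.12],
  [0.0006,0.0075,0,0,0,-0.16],
  [0.0006,0.0075,0,0,0,-0.16],
])

```text
clock: 19.5
tool_pos: [0.517, 0.0409, 0.1148]
tcp_rot: [2.647, -1.69, 0.007]
ft_force: [-0.1, 0.3, -0.4]
gripper_width: 0.018
```

```bash
python3 lv.py; python3 tz.py
```

```text
t 19.5 pos [0.517  0.0409 0.1148] yaw_x 294.89 zdir [ 0.003 -0.003 -1.   ] q [-0.08  0.28 -0.3   0.98 -0.   -2.09] F [-0.05  0.3  -0.4 ] T [-0.001 -0.016 -0.052] w 0.018
ang off 79.32967475506202 r 0.04431637633793412
75 [-0.0001 -0.0034  0.    ]
80 [-0.0002  0.0005 -0.    ]
84 [-0.      0.0036 -0.    ]
88 [ 0.0004  0.0067 -0.    ]
92 [ 0.001   0.0098 -0.    ]
t 19.7 yaw 294.78 mean [ 0.186 -0.103  0.167  0.01  -0.071 -0.008 -0.151] sd [0.248 0.363 0.583 0.017 0.042 0.036 0.181] pos [0.517  0.0409 0.1147]
```

move_arm([
  [0,0.001,0,0,0,0],
  [0,0.002,0,0,0,0],
  [0,0.003,0,0,0,0],
  [0,0.004,0,0,0,0],
  [0,0.004,0,0,0,0],
])

```text
clock: 20.12
tool_pos: [0.5158, 0.0404, 0.115]
tcp_rot: [-2.643, 1.69, -0.011]
ft_force: [13.3, 9.6, -8.5]
gripper_width: 0.0181
```

```bash
python3 lv.py; python3 tz.py
python3 - <<'E'
from h import *
p=camera("side"); u,v=px(p,[.517,.041,.12]); u,v=int(u),int(v); print(u,v)
cv2.imwrite("pics/b4.png",cv2.resize(p["color"][v-40:v+40,u-50:u+50],None,fx=7,fy=7,interpolation=cv2.INTER_CUBIC))
E
```

```text
t 20.12 pos [0.5158 0.0404 0.115 ] yaw_x 294.8 zdir [ 0.008  0.    -1.   ] q [-0.08  0.28 -0.31  0.98  0.   -2.09] F [13.28  9.64 -8.53] T [ 1.575 -2.451  0.012] w 0.0181
ang off 80.98807910860283 r 0.04441622352995503
75 [-0.     -0.0046  0.    ]
80 [-0.0001 -0.0008  0.    ]
84 [ 0.0001  0.0023 -0.    ]
88 [ 0.0005  0.0054 -0.    ]
92 [ 0.0011  0.0085 -0.0001]
t 20.32 yaw 294.8 mean [ 1.2804e+01  8.0630e+00 -7.4440e+00  1.5650e+00 -2.3910e+00  2.6000e-02
  1.0000e-02] sd [0.621 0.169 0.524 0.016 0.031 0.016 0.003] pos [0.5159 0.0404 0.115 ]
264 186
```

View pics/b4.png

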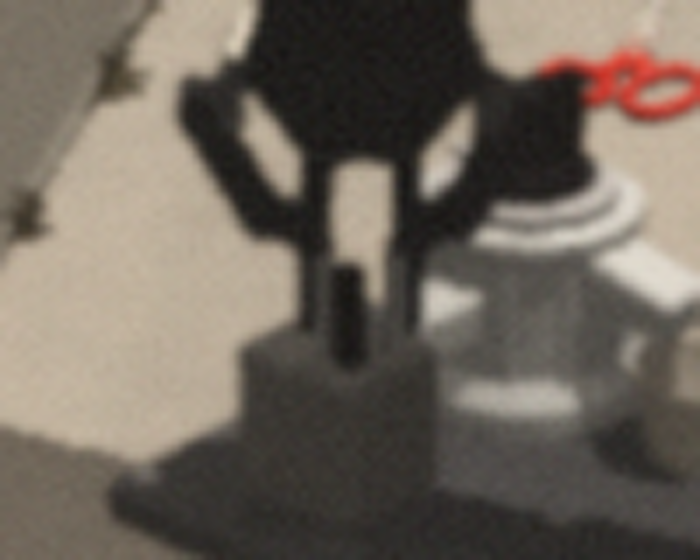

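The peg, at (348,315), is between the fingers, and the contact force rose to about 16 N at the expected stop angle. I'll back off to the middle of the cage, open and lift clear.

move_arm([
  [0,-0.001,0,0,0,0],
  [0,-0.0025,0,0,0,0],
  [0,-0.0025,0,0,0,0],
  [0,-0.0025,0,0,0,0],
])

```text
clock: 20.7
tool_pos: [0.5178, 0.0414, 0.1149]
tcp_rot: [-2.643, 1.691, -0.01]
ft_force: [0.4, 0.5, 0.0]
gripper_width: 0.0177
```

move_arm([
  [0,0,0,0,0,0],
  [0,0,0,0,0,0],
  [0,0,0,0,0,0],
  [0,0,0,0,0,0],
  [0,0,-0.015,0,0,0],
  [0,0,-0.04,0,0,0],
  [0,0,-0.075,0,0,0],
  [0,0,-0.11,0,0,0],
  [0,0,-0.12,0,0,0],
  [0,0,-0.12,0,0,0],
], jaw=0.032)

```text
clock: 21.53
tool_pos: [0.5181, 0.0413, 0.238]
tcp_rot: [-2.641, 1.69, -0.018]
ft_force: [-0.4, -0.5, -0.4]
gripper_width: 0.0318
```

```bash
python3 st.py 0.42 0.2 0.235
```

```text
t 21.53 pos [0.5181 0.0413 0.238 ] yaw_x 294.78 zdir [ 0.013 -0.001 -1.   ] q [-0.08  0.2  -0.08  1.28  0.   -2.09] F [-0.38 -0.5  -0.41] T [ 0.01   0.001 -0.009] w 0.0318
shift tool [-0.1852  0.0226  0.0016]
```

move_arm([
  [-0.02,0.002,0,0,0,0],
  [-0.05,0.006,0,0,0,0],
  [-0.08,0.01,0,0,0,0],
  [-0.11,0.014,0,0,0,0],
  [-0.14,0.017,0,0,0,0],
  [-0.17,0.02,0,0,0,0],
  [-0.185,0.022,0,0,0,0],
  [-0.185,0.022,0,0,0,0],
  [-0.185,0.022,0,0,0,0],
])

```text
clock: 22.28
tool_pos: [0.4199, 0.2004, 0.2357]
tcp_rot: [-2.644, 1.687, -0.017]
ft_force: [0.5, -0.5, -1.1]
gripper_width: 0.0321
```

```bash
sed -i 's/pics\/m2.png/pics\/m3.png/; s/X\[:,1\]-.02)<.05/X[:,1]-.02)<.075/' meas.py; python3 meas.py; python3 -c "
from h import *
p=camera('side')
for t in ('catch_cup','salt','pot'): print(t,[np.round(d['at'],3) for d in look_for(p,t)[:1]])"
```

```text
wing n 179 mid [ 0.50581442 -0.09975102  0.14622344] mean [ 0.50504313 -0.09942197  0.1489034 ]
rect (505.66998291015625, -100.2970962524414) (49.69305419921875, 12.25236701965332) 55.87777328491211
wing dir deg 55.714533019999074
col/ring 1029 (502.65252685546875, -102.5416488647461) 49.740997314453125
plate ((485.5829772949219, -63.97271728515625), (278.7571716308594, 200.00437927246094), 73.12265014648438)
peg 30 [0.51787073 0.04113851 0.12804348]
block ((531.9974365234375, -12.875328063964844), (93.58609008789062, 59.90442657470703), 72.95793151855469)
fx 423.8660296663234
22.3333 [0.4204628  0.19988139 0.23583613] [-2.64257545  1.68896885 -0.01704645]
catch_cup [array([0.476, 0.138, 0.033])]
salt [array([ 0.421, -0.188,  0.046])]
pot [array([0.48 , 0.141, 0.032])]
```

View pics/m3.png

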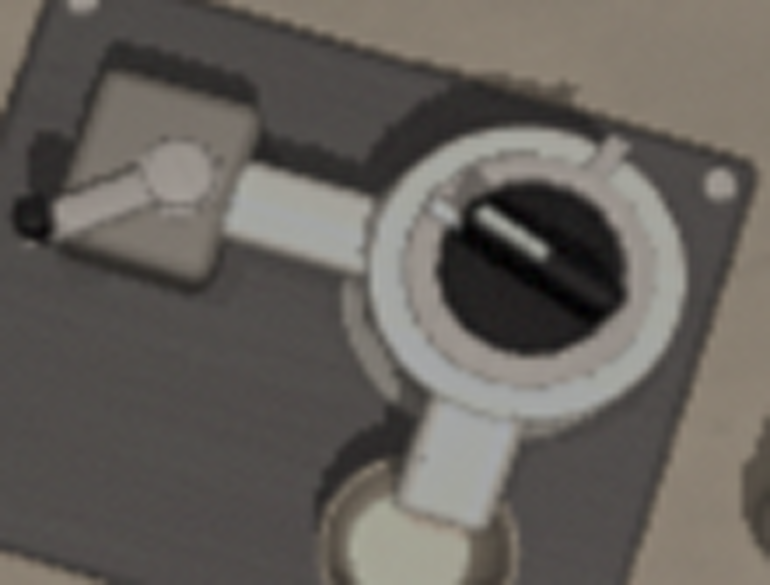

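The lever now points towards the spout side, with the peg at (33,215), at about 1.41 rad. The wing line, tab and cup are at the same pixels as before, so I'll hand in.

```bash
python3 -c "
from h import *
print(ctrl.hand_in())"
```

```text
the job is handed in; nothing more can be done
None
```

The mill is set and handed in at about 22 s on the robot clock. The hand-in gives no verdict, so these are my own measurements.

- **Tightening:** I turned the adjuster clockwise until the torque climbed at about the burr seat's stiffness. I held it at about 0.36 N m, which is roughly 0.22 rad of give: past snug (0.13) and well under damage (0.40).
- **Backing off:** I turned it back 1.78 rad, a quarter turn plus the give. In the top view the wing stands at 56° and the ring's tab at −32.8°, about 1.55 rad apart (1.40 to 1.74 allowed). A second wing measurement after the lever move gave the same angle.
- **Lock lever:** I swung it over with the part-open jaws around the peg until it met its stop at about 16 N. From the peg's position it stands at about 1.41 rad, against an end stop of 1.4.
- **Things around the mill:** The salt shaker and pot measure within 2 mm of their first positions. In the last side picture the network mistook the pot for the catch cup. In the top view the cup is at the same place before and after the lever move, and the arm did not come near it.
- **At hand-in:** The gripper was open, about 0.2 m clear of the mill and touching nothing.

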